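# Lock the vial tray into its dock with the cam lock

### The job

Push the vial tray that has the bolt along its dock until it rests against the rubber buffers, without forcing it. Then turn the cam lock's black thumb bar clockwise, about half a turn, until its hook has caught the bolt's pin and drawn the tray in tight against the springy buffers - stop when you feel it firm, do not force it further - and let go, leaving it locked. Do not knock over the jar or the beaker beside it.

Things in the scene. Friction and masses are not known exactly. Their poses are not given: they have to be found in the camera images.
- lock: Aluminium base plate of the cam lock, 88 x 100 x 10 mm, fixed. Origin on the cam's vertical turning axis, at table height. +x is the way the tray slides in; the tray comes from the -x side. The cam: steel hub (24 mm across) and round it a C-shaped spiral hook, 26 to 40 mm above the table, up to 39 mm from the axis, which sweeps over the bolt's rod and catches its pin from the tray's side.
- cam (a joint): Cam angle, rad, grows CLOCKWISE from above; stops at -0.35 and 3.6; starts at -0.25 to 0.25 with the mouth open to the tray. The hook's tip passes the pin at about 0.6, if the pin is within 27 mm of the axis. At angle t the hook holds the pin within 29.5 - 3.8 (t - 0.6) mm of the axis. Pivot drag 0.08 N m, plus about 0.009 N m per N of pull on the bolt. Stays where left.
- cam_grip (a point): Centre of the black thumb bar on the cam, on the cam axis, 64 mm above the table. The bar is 46 mm long, 12 mm thick, upright from 45 to 79 mm above the table. Its length lies along the lock's x axis at joint cam = 0 and turns with the cam. Its x axis is the bar's length.
- dock: Fixed dock, origin and axes as the lock's: bed 8 mm thick from 45 to 300 mm on the -x side, rails 20 mm high, 94 mm apart. Two rubber buffers, 64 mm apart, on a spring (15 N/mm together). Their place varies unseen: the tray meets them with the pin 19.7 to 25.3 mm from the cam axis, so the tight cam angle is unknown, 1.8 to 3.5 rad. Tight: the hook pulls with 8 to 30 N, about 15 N is right.
- tray: Black vial tray with the steel bolt, between the dock's rails: 110 x 90 x 30 mm, 0.55 kg (+-30 %); blue-capped vials rise to 46 mm above its underside. Origin at the centre of its underside, 8 mm above the table; +x towards the lock. Starts 35 to 75 mm short of the buffers. A like tray without bolt lies elsewhere, unused.
- tray_rear (a point): Centre of the tray's rear face (its -x face), 15 mm above its underside and 23 mm above the table: the place to push. The face is 90 mm wide and 30 mm high.
- bolt_pin (a point): The upright pin, 8 mm in diameter, at the end of the bolt that sticks out 50 mm from the middle of the tray's front face. The point is on the pin's axis, 32 mm above the table; the pin's top is at 38 mm; the bolt's rod lies at 14 to 22 mm, below the hook.
- beaker: Glass beaker, 66 mm in diameter, 85 mm high, standing beside the dock; not to be knocked over. Origin at the centre of its underside.
- cap_jar: Jar, 54 mm in diameter, 65 mm high, standing beside the lock; not to be knocked over. Origin at the centre of its underside.
Things that resemble listed ones, but are neither listed nor needed, are in the scene too. Leave any yellow look-alike of the tray alone.

How it is judged:
On the way, in this order (a step that is already met when the one before it is completed fails the run):
1. the tray is pushed in so that its pin stands in the mouth of the cam, before the cam is turned (horizontal distance between bolt_pin and lock below 0.028 m and value of joint cam below 0.6 rad), for 0.1 s.
2. the turned cam's hook pulls on the bolt (contact force between lock and tray above 6 N and value of joint cam above 1.5 rad), for 0.2 s.
At the end, for the whole second after the job is handed in: The cam is turned to beyond 1.6 rad with its hook round the bolt's pin (pin within 27 mm of the cam axis), the hook pulls on the bolt with 7 to 33 N, the tray lies flat in the dock (within 0.06 rad) and at rest (contact force between lock and tray between 7 and 33 N and value of joint cam above 1.6 rad and horizontal distance between bolt_pin and lock below 0.027 m and angle between tray's own z axis and vertical below 0.06 rad and linear speed of tray below 0.01 m/s); the robot touches nothing.
It fails at once if the tray is forced against the dock and its buffers with more than 45 N (contact force between dock and tray above 45 N).
It fails at once if the bolt is pulled with more than 40 N (contact force between lock and tray above 40 N).
It fails at once if the jar or the beaker is knocked over (angle between any of beaker, cap_jar's own z axis and vertical above 0.6 rad).
It also fails if it takes over 72 s, if anything falls off the work surface, if the arm or the gripper's body presses on something with over 40 N, if the wrist force passes 120 N, or if a joint passes its speed limit or range.

### The arm

A 6-joint arm with a two-finger parallel gripper is mounted at the origin on the work surface. World frame = base frame: x ahead of the robot, y to its left, z up, the work surface at z = 0. Lengths are in m, angles in rad, forces in N, time in s.
With the tool pointing down it reaches from about 0.3 to 0.95 m from the base axis. Payload 3.1 kg.
Tool frame: the origin (TCP) lies between the finger pads; the fingertips stand 25 mm ahead of it and the grasp point (between the pads) lies 6 mm ahead of it; z points along the fingers, y is the line along which they close (so a half turn about z gives the same grasp; the last joint's range is limited). The gripper opens to 85 mm and grips with 20 to 120 N. Pads are 22 mm wide; open, the fingers measure 114 mm over their backs; the gripper's body (76 mm by 85 mm) begins 54 mm behind the grasp point. The pads swing forward as they close: fully open they stand 13 mm farther back than shut.
Start: joints at [-1.285, 0.308, 1.634, -0, 1.2, -0.07], TCP at [0.218, -0.586, 0.231] pointing down, gripper open.
Joint ranges: [-3.06, 3.06], [-0.79, 1.96], [0.05, 2.63], [-1.19, 4.34], [0.05, 2.64], [-2.94, 2.94]. Speed limits (rad/s): [2.79, 2.79, 3.14, 3.14, 3.14, 3.14].

### API

Orientations are given as a unit quaternion [w, x, y, z].
In Python, from workcell import robot gives the robot as it stands.
- The arm moves only by the tool servo_tool, never from a script. Its argument "moves" is text: rows parted by semicolons, each of 5 numbers parted by spaces: the closure, from 0 (fully open) to 1 (shut), then the shift along the tool's x, y, z in mm, then the turn about the tool's z in rad. A call has 1 to 20 rows; each row is the pose to reach, as a shift and turn from the pose commanded when the call began, along the tool's axes at that moment; what a row does not reach only later rows make up. A row lasts 1/10 s, in which the tool goes at most 50 mm and 8.59 degrees, less where a joint would pass 70% of its speed; a pose out of reach is approached as far as the arm can. A call with a gripper value outside its range is refused whole. The fingers move at their own pace and stop on an object; the grip force is fixed at half the most. Time passes only in rows, so rows that repeat a pose let the fingers close. It gives the time, the measured TCP pose, the force, the opening and the grip force at its end, in the units of the state.
- robot.sense(): the state, without advancing time (a new reading comes with each control period).
- robot.read_camera(name): name is "scene" or "top" or "wrist"; returns a dict with "frame" (480x640x3 uint8, red, green, blue), "fx", "fy", "cx", "cy" (pixels), "rvec" (rotation vector, rad) and "tvec" (3), from world to camera coordinates, as OpenCV has them. Camera axes: x right, y down, z forward; pixel columns grow to the right and rows downward; lengths in m; the calibration is good to about 2 mm. A picture is of the moment at which its call begins. There is no depth.
- robot.hand_in(): hands the job in; it is judged then, once.
The state is a dict: "clock": time; "q": joint angles; "qvel": joint speeds; "joint_torque": joint torques, N m; "tcp_pos": TCP position; "orientation": TCP orientation; "contact_force": force on the tool from outside, world axes, zero at the start; "moment": the same for the moment, N m; "opening": finger opening in m; "gripper_force": force on a finger pad.
Only numpy, scipy, OpenCV 4.12 (cv2) and the standard library are available. Lean on these libraries where they do the work, as an engineer would, in place of code of your own. Each camera call takes 0.05 s, during which the arm holds its last target. There are 200 camera calls.

## Working session

There is one attempt and no reset: what is moved stays moved. The work goes in short steps, Python scripts to look and compute and a tool call to move; the robot and the scene stay as the last step left them, time stands still between calls to the robot, and variables do not carry over. Pictures are saved under pics/ and viewed, at most 10 in all, crops included, and the job is handed in when it is done.

Besides the shell and the picture viewer there is one more tool, called after "Call:" in YAML: its name, and indented under it one key for each argument. servo_tool: Moves the arm, as the interface text tells. Its arguments: {"type":"object","properties":{"moves":{"type":"string"}},"required":["moves"]}

```bash
mkdir -p pics
cat > h.py <<'E'
import numpy as np, cv2
from workcell import robot
def cam(n,save=None):
    c=robot.read_camera(n); c['R']=cv2.Rodrigues(np.array(c['rvec'],float))[0]; c['t']=np.array(c['tvec'],float)
    if save: cv2.imwrite('pics/'+save,c['frame'][:,:,::-1])
    return c
def ray(c,u,v,z):
    d=c['R'].T@np.array([(u-c['cx'])/c['fx'],(v-c['cy'])/c['fy'],1]); o=-c['R'].T@c['t']
    return (o+d*(z-o[2])/d[2])[:2]
def proj(c,p):
    q=c['R']@np.array(p,float)+c['t']; return q[0]/q[2]*c['fx']+c['cx'],q[1]/q[2]*c['fy']+c['cy']
E
python3 - <<'E'
from h import *
a=cam('top','top1.png');b=cam('scene','scene1.png')
for c in(a,b): print(-c['R'].T@c['t'],c['fx'],c['R'])
s=robot.sense();print(s)
E
```

```text
[ 0.37614837 -0.11553865  1.069327  ] 465.55531439403666 [[ 0.01165653 -0.99945649 -0.030836  ]
 [-0.99253403 -0.00782049 -0.12171709]
 [ 0.12140978  0.03202457 -0.99208573]]
[ 1.17480841 -0.09350965  0.5767117 ] 446.20662544630994 [[-0.03097111  0.99951181  0.00411373]
 [ 0.60826188  0.02211329 -0.79342832]
 [-0.79313194 -0.02207113 -0.60864981]]
{'clock': 0.1, 'q': array([-1.28470073e+00,  3.08884047e-01,  1.63505977e+00,  8.50485024e-06,
        1.19972547e+00, -6.96726219e-02]), 'qvel': array([ 0.00047585, -0.0031891 , -0.00250044,  0.00017562,  0.00079692,
        0.00073517]), 'joint_torque': array([-5.72834488e-04, -4.16407835e+01, -2.77645004e+01, -4.56133648e-05,
        4.03662503e-03, -1.50552279e-05]), 'tcp_pos': array([ 0.21747459, -0.58514284,  0.22988279]), 'orientation': array([-1.03267266e-03,  9.84220040e-01,  1.76945854e-01, -1.08200568e-04]), 'contact_force': array([-0.07081858,  1.13945773,  0.12768138]), 'moment': array([ 0.06244635,  0.00315919, -0.02341311]), 'gripper_force': 0.0, 'opening': 0.08569162816289377}
```

View pics/top1.png

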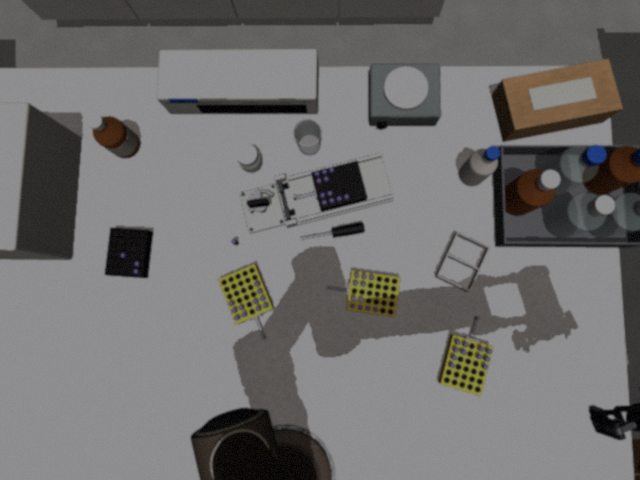

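View pics/scene1.png

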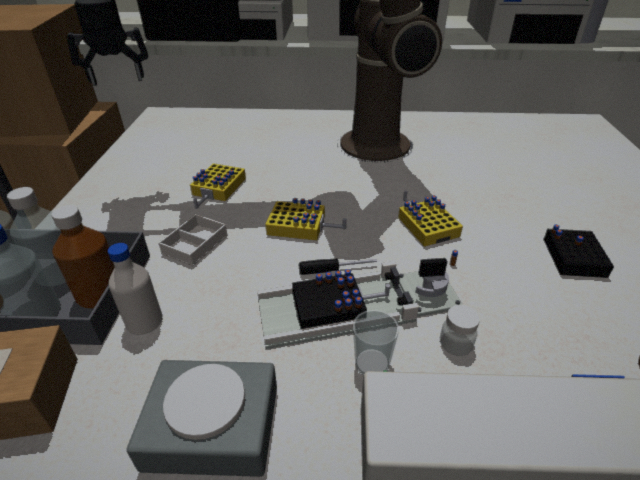

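The tray in the dock is black with its bolt at top px (340,185). The lock is at (260,203), the jar at (250,157) and the beaker at (308,137). The other candidates are the black tray at (129,252), which has no bolt, and the yellow ones at (246,293), (373,292) and (466,364). Only the docked black one fits; I'll confirm it in an enlarged crop.

Run:
```python
from h import *
c=cam('top');f=c['frame']
cr=f[120:245,220:410,::-1]
big=cv2.convertScaleAbs(cv2.resize(cr,None,fx=4.2,fy=4.2,interpolation=cv2.INTER_CUBIC),alpha=1.4)
cv2.imwrite('pics/crop.png',big)
for (u,v,z) in [(258,202,.079),(260,205,.0),(340,185,.038),(250,157,.0),(308,140,.0)]: print((u,v),ray(c,u,v,z))
g=f.max(2); m=(g<60).astype(np.uint8)*255; m[:120]=0;m[245:]=0;m[:,:220]=0;m[:,410:]=0
m=cv2.morphologyEx(m,cv2.MORPH_CLOSE,np.ones((5,5)))
for k in cv2.findContours(m,0,2)[0]:
    if cv2.contourArea(k)>60: r=cv2.minAreaRect(k);print(cv2.contourArea(k),r,cv2.boxPoints(r).tolist())
```

```text
(258, 202) [0.59256621 0.06397747]
(260, 205) [0.60266608 0.07336174]
(340, 185) [ 0.64171788 -0.11427681]
(250, 157) [0.71902298 0.10066254]
(308, 140) [ 0.76108333 -0.03711019]
271.5 ((347.64715576171875, 229.28489685058594), (10.135869026184082, 31.390480041503906), 79.3803482055664) [[331.2867736816406, 227.19622802734375], [362.1396179199219, 221.41131591796875], [364.0075378417969, 231.37356567382812], [333.1546936035156, 237.15847778320312]]
131.0 ((257.9800109863281, 202.3599853515625), (7.778174877166748, 21.920310974121094), 81.8698959350586) [[246.5800018310547, 200.0599822998047], [268.280029296875, 196.95997619628906], [269.3800048828125, 204.6599884033203], [247.67999267578125, 207.75999450683594]]
102.0 ((286.1764831542969, 199.20590209960938), (39.290767669677734, 8.48874568939209), 75.96376037597656) [[277.29412841796875, 181.17649841308594], [285.5294189453125, 179.11766052246094], [295.058837890625, 217.2353057861328], [286.82354736328125, 219.2941436767578]]
1725.0 ((338.76470947265625, 186.05885314941406), (39.775840759277344, 48.022056579589844), 75.96376037597656) [[310.6470642089844, 172.58827209472656], [357.2353210449219, 160.9412078857422], [366.8823547363281, 199.52943420410156], [320.2940979003906, 211.17649841308594]]
193.0 ((389.0, 124.0), (8.0, 40.0), 90.0) [[369.0, 120.0], [409.0, 120.0], [409.0, 128.0], [369.0, 128.0]]
```

View pics/crop.png

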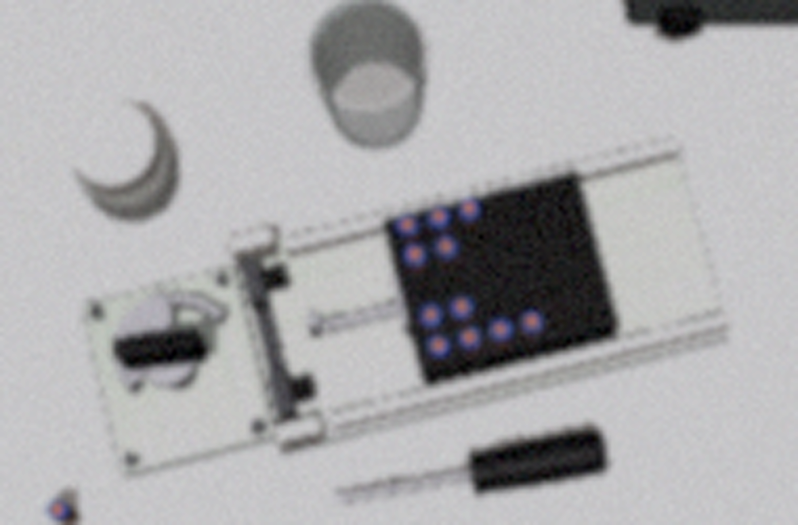

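The crop confirms it: the bolt's pin is at crop (317,325) and points at the cam. The thumb bar is at crop (160,347), the jar at left (130,160), and the beaker at (370,80), clear of the tray's rear face.

```bash
cat >> h.py <<'E'
def tool(s,p):  # offset of world point p from TCP in tool axes, mm
    from scipy.spatial.transform import Rotation as Ro
    w,x,y,z=s['orientation']; R=Ro.from_quat([x,y,z,w]).as_matrix()
    return R.T@(np.array(p)-s['tcp_pos'])*1e3, R
E
python3 - <<'E'
from h import *
c=cam('top');b=cam('scene')
P=lambda x,y,z:ray(c,(x+.5)/4.2-.5+220,(y+.5)/4.2-.5+120,z)
fl,rl,rr,fr=[P(*p,.038) for p in[(388,220),(577,178),(613,330),(427,380)]]
print('tray',fl,rl,rr,fr,np.linalg.norm(fl-rl),np.linalg.norm(fl-fr))
d=(fl+fr-rl-rr);d/=np.linalg.norm(d);n=np.array([-d[1],d[0]]);print('axis',d,np.arctan2(d[1],d[0]))
rear=(rl+rr)/2;pin=P(317,325,.038);print('rear',rear,'pin',pin)
sc=[P(*p,.010) for p in[(97,310),(223,278),(131,460),(258,427)]];print('screws',sc)
pl=[P(*p,.010) for p in[(86,300),(128,474)]];print('plate end',pl,[ (q-rear)@d for q in pl],[ (q-rear)@n for q in pl])
bar=P(160,348,.079);print('bar',bar,(bar-rear)@d,(bar-rear)@n, (pin-rear)@d,(pin-rear)@n)
e=P(205,343,.079)-P(115,350,.079);print('bardir',e,np.arctan2(e[1],e[0]))
for o in sc: print((o-rear)@d,(o-rear)@n)
print('jar',P(125,165,0),P(150,190,0)); s=robot.sense()
# predicted in scene
print(proj(b,[*bar,.079]),proj(b,[*rear,.038]),proj(b,[*pin,.038]))
t,R=tool(s,[*rear,.03]);print(t,R)
cr=b['frame'][240:350,240:480,::-1];cv2.imwrite('pics/scrop.png',cv2.resize(cr,None,fx=3.3,fy=3.3,interpolation=2))
E
```

```text
tray [ 0.67181946 -0.05025178] [ 0.69551785 -0.15257355] [ 0.6114747  -0.17215352] [ 0.58362545 -0.07255224] 0.1050302795021025 0.09096974407789321
axis [-0.24735096  0.96892595] 1.8207416285474105
rear [ 0.65349628 -0.16236353] pin [ 0.61348984 -0.01275967]
screws [array([0.62789925, 0.11301434]), array([0.64640465, 0.04302948]), array([0.54351746, 0.091339  ]), array([0.5623989 , 0.02151697])]
plate end [array([0.63356538, 0.1193721 ]), array([0.53570441, 0.09275683])] [np.float64(0.2779108913313927), np.float64(0.2763286735498802)] [np.float64(-0.05037601306693361), np.float64(0.051027326600512665)]
bar [0.59150572 0.06457215] 0.23521730031326316 0.00393150094615452 0.15485070110016277 0.0017586139633116785
bardir [ 0.00393127 -0.04682315] -1.487032855932169
0.27315221506753035 -0.043313355928772675
0.20076474390583404 -0.04393289549735491
0.27302233232064416 0.04380776494996319
0.20069962009333656 0.04278359413759179
jar [0.71434029 0.10199829] [0.69977904 0.08730706]
(np.float64(432.5750385678107), np.float64(258.1590765242546)) (np.float64(297.7125986316119), np.float64(297.9923836780233)) (np.float64(386.14956473579105), np.float64(283.41962229935746))
[ 556.02015469 -244.50043736  200.68417514] [[ 9.37345019e-01  3.48402354e-01 -3.38360759e-04]
 [ 3.48402512e-01 -9.37344375e-01  1.10104150e-03]
 [ 6.64448970e-05 -1.14994151e-03 -9.99999337e-01]]
```

View pics/scrop.png

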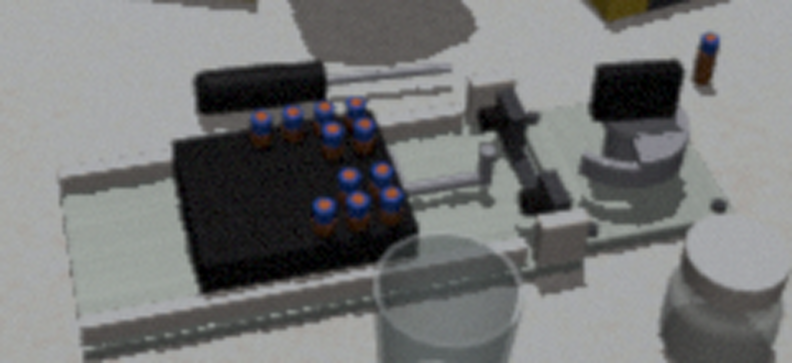

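Call:
servo_tool:
  moves: "1 552 -206 50 -1.471;1 552 -206 50 -1.471;1 552 -206 50 -1.471;1 552 -206 50 -1.471;1 552 -206 50 -1.471;1 552 -206 50 -1.471;1 552 -206 50 -1.471;1 552 -206 50 -1.471;1 552 -206 50 -1.471;1 552 -206 50 -1.471;1 552 -206 50 -1.471;1 552 -206 50 -1.471;1 552 -206 50 -1.471;1 552 -206 50 -1.471;1 552 -206 50 -1.471;1 552 -206 50 -1.471"

```text
clock: 1.85
tcp_pos: [0.6624, -0.2017, 0.1811]
orientation: [-0.0, 0.612, 0.791, -0.0]
contact_force: [0.2, -1.1, 0.3]
opening: -0.0001
gripper_force: 0.0
```

Run:
```python
from h import *
s=robot.sense();print(s['clock'],s['q'],s['tcp_pos'],s['contact_force'],s['moment'])
c=cam('wrist','w1.png');t,R=tool(s,[.654,-.165,.03]);print(t,R)
print('predicted rear',proj(c,[.654,-.165,.038]),'pin',proj(c,[.6135,-.0128,.038]),'lock',proj(c,[.594,.066,.079]))
```

```text
1.85 [-3.58360794e-01  4.80482938e-01  1.49949442e+00 -3.44260912e-04
  1.16191801e+00 -6.12515676e-01] [ 0.66239007 -0.20174289  0.18109584] [ 0.15291943 -1.07790204  0.31535116] [ 0.07369456 -0.00062653 -0.01525052]
[ 37.68465487   1.18764905 151.09216465] [[-2.51560064e-01  9.67841608e-01 -3.94256866e-04]
 [ 9.67841685e-01  2.51560007e-01 -1.89648884e-04]
 [-8.43708208e-05 -4.29286315e-04 -9.99999904e-01]]
predicted rear (np.float64(328.3803717767274), np.float64(180.5344446545659)) pin (np.float64(327.36577729071996), np.float64(-64.87438522717792)) lock (np.float64(329.81247469547515), np.float64(-319.07708975880416))
```

View pics/w1.png

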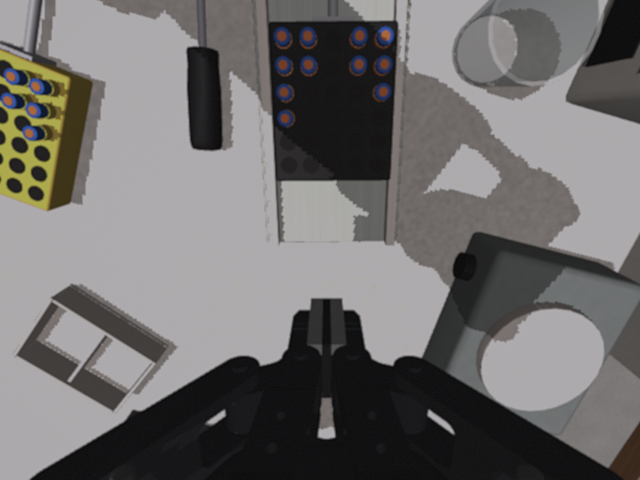

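The wrist view shows the tray's rear edge at row 180, centred on column 333 (about 3 mm to tool +y from the fingers), with the beaker clear on the right. Going down behind it.

Call:
servo_tool:
  moves: "1 0 3 50 0;1 0 3 100 0;1 0 3 125 0;1 0 3 139 0;1 0 3 139 0;1 15 3 139 0;1 20 3 139 0;1 25 3 139 0;1 30 3 139 0;1 35 3 139 0;1 40 3 139 0;1 45 3 139 0;1 50 3 139 0;1 55 3 139 0;1 60 3 139 0;1 60 3 139 0"

```text
clock: 3.5
tcp_pos: [0.6507, -0.1409, 0.0418]
orientation: [-0.0, 0.611, 0.792, -0.0]
contact_force: [-0.1, -0.1, 0.6]
opening: -0.0003
gripper_force: 0.0
```

Run:
```python
from h import *
s=robot.sense();print(s['clock'],s['q'],s['tcp_pos'],s['contact_force'],s['moment'])
c=cam('top','t2.png');f=c['frame'][120:245,220:410,::-1]
cv2.imwrite('pics/crop2.png',cv2.convertScaleAbs(cv2.resize(f,None,fx=4.2,fy=4.2,interpolation=2),alpha=1.4))
```

```text
3.5 [-2.78677858e-01  6.00003581e-01  1.63347699e+00  1.69556857e-04
  9.08870003e-01 -5.35392941e-01] [ 0.65069798 -0.14089016  0.04177112] [-0.12906559 -0.09237917  0.59442387] [0.01650918 0.02288269 0.03763258]
```

View pics/crop2.png

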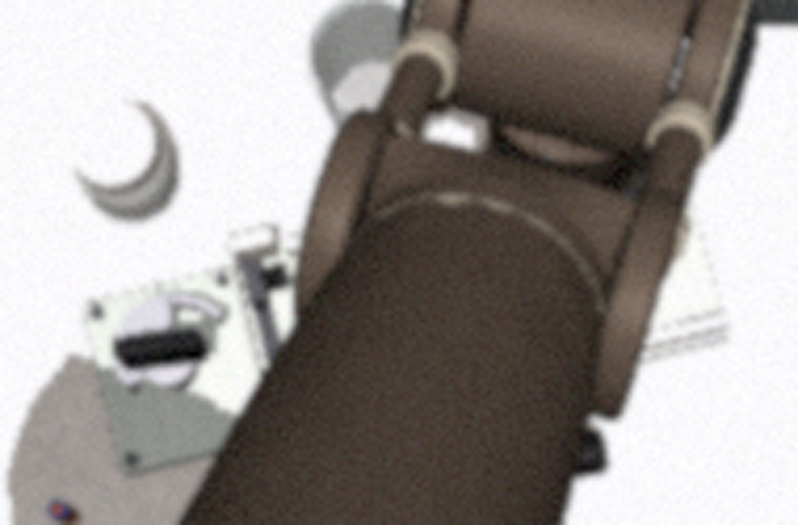

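The arm hides the tray from above, so I'll continue by feel, with small rows.

Call:
servo_tool:
  moves: "1 4 0 0 0;1 8 0 0 0;1 11 0 0 0;1 13 0 0 0;1 14 0 0 0"

```text
clock: 4.05
tcp_pos: [0.6475, -0.1278, 0.042]
orientation: [-0.0, 0.611, 0.792, -0.0]
contact_force: [-0.1, 0.1, -0.5]
opening: 0.0001
gripper_force: 0.0
```

Call:
servo_tool:
  moves: "1 1 0 0 0;1 2 0 0 0;1 3 0 0 0"

```text
clock: 4.35
tcp_pos: [0.6468, -0.1253, 0.042]
orientation: [0.0, 0.611, 0.792, -0.0]
contact_force: [-0.2, 0.1, 0.1]
opening: 0.0002
gripper_force: 0.0
```

Call:
servo_tool:
  moves: "1 0.7 0 0 0;1 1.4 0 0 0;1 2 0 0 0"

```text
clock: 4.65
tcp_pos: [0.6462, -0.1233, 0.042]
orientation: [0.0, 0.611, 0.792, 0.0]
contact_force: [-1.2, 0.0, 0.0]
opening: 0.0003
gripper_force: 0.0
```

Run:
```python
from h import *
s=robot.sense();print(s['clock'],s['q'],s['contact_force'],s['moment'],s['joint_torque'])
c=cam('wrist','w2.png')
print('cam',proj(c,[.597,.067,.079]), proj(c,[.597,.067,.038]))
```

```text
4.65 [-2.54689550e-01  5.87077401e-01  1.65478471e+00  1.67558036e-05
  8.99712970e-01 -5.10614492e-01] [-1.16237213  0.02390073  0.02355331] [-0.00570131 -0.07286238  0.04982202] [-2.57871329e-02 -4.78354990e+01 -2.26218027e+01  5.12361785e-04
  2.86371083e-03 -4.78676258e-03]
cam (np.float64(332.57588347043935), np.float64(-568.1843531251759)) (np.float64(330.08193302340925), np.float64(-307.860578785846))
```

View pics/w2.png

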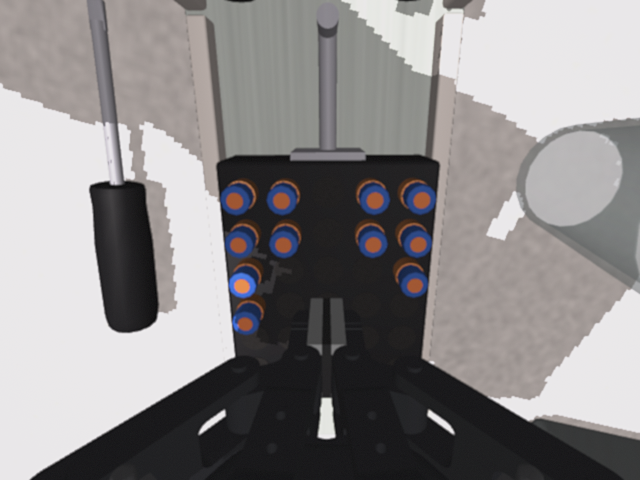

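Run:
```python
from h import *
c=cam('wrist');s=robot.sense()
print('camC',-c['R'].T@c['t'])
d=np.array([-.2516,.9678]);T=s['tcp_pos'][:2];n=np.array([.9678,.2516])
f=lambda q:((q-T)@d,(q-T)@n)
print('pin',ray(c,328,16,.038),f(ray(c,328,16,.038)))
for u,v in[(221,165),(438,162),(232,362),(424,362)]: print(f(ray(c,u,v,.038)))
print('tip',proj(c,[*T,s['tcp_pos'][2]-.025]))
for u,v in[(309,300),(345,300),(327,300)]: print(f(ray(c,u,v,.0168)),f(ray(c,u,v,.042)))
```

```text
camC [ 0.62465496 -0.04344646  0.18475624]
pin [ 0.61660536 -0.00987671] (np.float64(0.11715921647125513), np.float64(-0.00014069561346742113))
(np.float64(0.065682916499614), np.float64(-0.04230073958560879))
(np.float64(0.06696179745001075), np.float64(0.04340677842884009))
(np.float64(-0.02666862078569684), np.float64(-0.04542120758134814))
(np.float64(-0.026564026507937277), np.float64(0.04601255172011662))
tip (np.float64(327.36870908114395), np.float64(291.719301637243))
(np.float64(-0.0047749493095781085), np.float64(-0.009394479909240786)) (np.float64(0.00834148058192664), np.float64(-0.008104438334953673))
(np.float64(-0.004752656620013651), np.float64(0.009041636366279757)) (np.float64(0.008360428496782122), np.float64(0.0075655399529533495))
(np.float64(-0.004763803142928868), np.float64(-0.00017656908794217856)) (np.float64(0.008350954387948308), np.float64(-0.0002695744042349001))
```

Run:
```python
from h import *
b=cam('scene');s=robot.sense();T=s['tcp_pos']
print([(k,proj(b,[T[0],T[1],T[2]-k])) for k in(0,.025)])
cr=b['frame'][200:350,240:480,::-1];cv2.imwrite('pics/s2.png',cv2.resize(cr,None,fx=3.3,fy=3.3,interpolation=2))
```

```text
[(0, (np.float64(321.34846568602984), np.float64(293.76976687982756))), (0.025, (np.float64(321.4748797194762), np.float64(304.1843435699162)))]
```

View pics/s2.png

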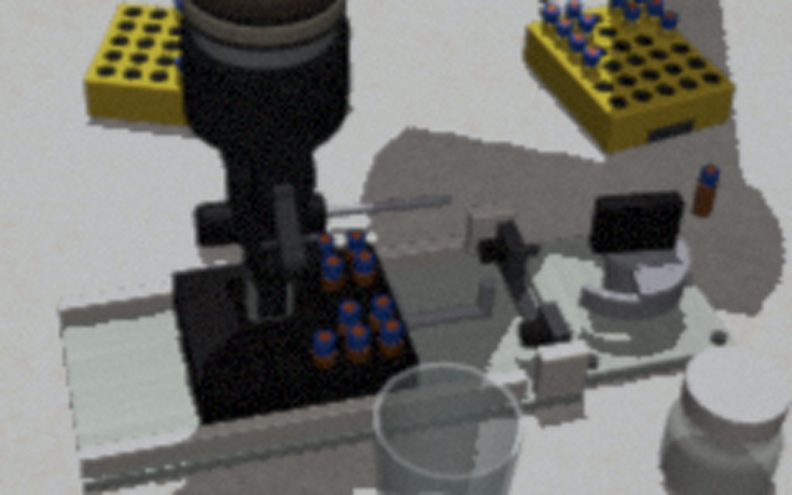

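The picture shows the shut fingertips over the tray top, at crop (270,315). The tray hasn't moved, so the tips stand only about 4 mm ahead of the TCP, not 25. I'll lift, go back behind the rear face and come down lower.

Call:
servo_tool:
  moves: "1 0 0 -20 0;1 -40 0 -25 0;1 -75 0 -25 0;1 -80 0 -25 0;1 -80 0 -10 0;1 -80 0 5 0;1 -80 0 12 0;1 -80 0 16 0;1 -80 0 18 0;1 -80 0 18 0"

```text
clock: 5.8
tcp_pos: [0.6664, -0.2001, 0.0236]
orientation: [-0.0, 0.611, 0.792, -0.0]
contact_force: [-0.1, -0.2, 0.1]
opening: -0.0001
gripper_force: 0.0
```

Call:
servo_tool:
  moves: "1 10 0 0 0;1 15 0 0 0;1 20 0 0 0;1 25 0 0 0;1 30 0 0 0;1 35 0 0 0"

```text
clock: 6.4
tcp_pos: [0.6581, -0.1673, 0.0244]
orientation: [0.001, 0.611, 0.792, -0.0]
contact_force: [0.4, -3.0, 0.7]
opening: 0.0
gripper_force: 1.3
```

Run:
```python
from h import *
s=robot.sense();c=cam('wrist','w3.png');b=cam('scene','s3.png')
f=c['frame'];hsv=cv2.cvtColor(f,cv2.COLOR_RGB2GRAY)
print(s['tcp_pos'],s['contact_force'],s['moment'])
# tray dark region front edge along column 250..300 away from fingers
for u in(260,300,370,400):
    col=hsv[:330,u].astype(int); print(u,[v for v in range(1,330) if (col[v]<45)!=(col[v-1]<45)][:6])
```

```text
[ 0.658107   -0.16726403  0.02440903] [ 0.37963748 -2.96812681  0.72606021] [-0.44325985 -0.04963869 -0.02185424]
260 [39, 40, 46, 68, 104, 250]
300 [306, 311]
370 [12, 22, 31, 44, 45, 46]
400 [43, 70, 101, 306]
```

Contact now at 3 N: the tray is sliding.

Call:
servo_tool:
  moves: "1 4 0 0 0;1 8 0 0 0;1 12 0 0 0;1 16 0 0 0;1 20 0 0 0;1 24 0 0 0;1 27 0 0 0;1 30 0 0 0;1 32 0 0 0"

```text
clock: 7.4
tcp_pos: [0.6497, -0.1358, 0.0242]
orientation: [0.0, 0.611, 0.792, 0.0]
contact_force: [0.9, -4.8, 2.6]
opening: -0.0001
gripper_force: 1.9
```

Run:
```python
from h import *
s=robot.sense();c=cam('top');b=cam('wrist','w4.png')
print(s['tcp_pos'],s['contact_force'],s['moment'])
print('cam(wrist px)',proj(b,[.597,.067,.079]),'pred pin',proj(b,[*(s['tcp_pos'][:2]+.171*np.array([-.2516,.9678])),.038]))
```

```text
[ 0.64974541 -0.13577418  0.02423919] [ 0.89705869 -4.76847876  2.64150693] [-0.53134726 -0.15948606  0.0592158 ]
cam(wrist px) (np.float64(334.38991185210654), np.float64(-1016.0495153872023)) pred pin (np.float64(329.66492102830637), np.float64(-240.78585641862446))
```

Call:
servo_tool:
  moves: "1 1 0 0 0;1 2 0 0 0;1 3 0 0 0;1 4 0 0 0"

```text
clock: 7.9
tcp_pos: [0.6486, -0.1321, 0.0241]
orientation: [0.0, 0.611, 0.792, -0.0]
contact_force: [0.9, -4.1, 2.9]
opening: 0.0
gripper_force: 1.9
```

Call:
servo_tool:
  moves: "1 1 0 0 0;1 2 0 0 0;1 3 0 0 0"

```text
clock: 8.2
tcp_pos: [0.6478, -0.1291, 0.0241]
orientation: [0.0, 0.611, 0.792, 0.0]
contact_force: [1.3, -4.6, 2.6]
opening: 0.0001
gripper_force: 2.0
```

Call:
servo_tool:
  moves: "1 0.7 0 0 0;1 1.4 0 0 0;1 2 0 0 0"

```text
clock: 8.5
tcp_pos: [0.6473, -0.1272, 0.0241]
orientation: [0.0, 0.611, 0.792, 0.0]
contact_force: [0.9, -4.1, 1.5]
opening: 0.0001
gripper_force: 2.1
```

Call:
servo_tool:
  moves: "1 0.7 0 0 0;1 1.4 0 0 0;1 2 0 0 0"

```text
clock: 8.8
tcp_pos: [0.6467, -0.1252, 0.024]
orientation: [-0.0, 0.611, 0.792, 0.0]
contact_force: [1.1, -5.1, 2.3]
opening: -0.0001
gripper_force: 2.0
```

Call:
servo_tool:
  moves: "1 0.5 0 0 0;1 1 0 0 0"

```text
clock: 9.0
tcp_pos: [0.6465, -0.1242, 0.0239]
orientation: [-0.0, 0.611, 0.792, -0.0]
contact_force: [0.6, -4.4, 3.5]
opening: -0.0002
gripper_force: 2.1
```

Call:
servo_tool:
  moves: "1 0.5 0 0 0;1 1 0 0 0"

```text
clock: 9.2
tcp_pos: [0.6462, -0.1233, 0.024]
orientation: [0.0, 0.611, 0.792, -0.0]
contact_force: [1.1, -4.2, 3.2]
opening: 0.0002
gripper_force: 2.1
```

Call:
servo_tool:
  moves: "1 0.5 0 0 0;1 1 0 0 0"

```text
clock: 9.4
tcp_pos: [0.646, -0.1223, 0.024]
orientation: [-0.0, 0.611, 0.792, -0.0]
contact_force: [1.0, -4.2, 3.4]
opening: -0.0
gripper_force: 2.1
```

Call:
servo_tool:
  moves: "1 0.5 0 0 0;1 1 0 0 0"

```text
clock: 9.6
tcp_pos: [0.6457, -0.1214, 0.024]
orientation: [-0.0, 0.611, 0.792, -0.0]
contact_force: [2.0, -4.0, 1.9]
opening: -0.0001
gripper_force: 2.1
```

Call:
servo_tool:
  moves: "1 0.5 0 0 0;1 1 0 0 0"

```text
clock: 9.8
tcp_pos: [0.6455, -0.1204, 0.024]
orientation: [-0.0, 0.611, 0.792, 0.0]
contact_force: [1.6, -3.6, 3.2]
opening: -0.0003
gripper_force: 2.0
```

Call:
servo_tool:
  moves: "1 0.5 0 0 0;1 1 0 0 0"

```text
clock: 10.0
tcp_pos: [0.6452, -0.1194, 0.024]
orientation: [-0.0, 0.611, 0.792, -0.0]
contact_force: [0.6, -3.9, 2.1]
opening: -0.0
gripper_force: 2.0
```

Call:
servo_tool:
  moves: "1 0.5 0 0 0"

```text
clock: 10.1
tcp_pos: [0.6451, -0.119, 0.024]
orientation: [0.0, 0.611, 0.792, -0.0]
contact_force: [0.4, -4.5, 2.7]
opening: 0.0002
gripper_force: 2.5
```

Call:
servo_tool:
  moves: "1 0.5 0 0 0;1 1 0 0 0"

```text
clock: 10.3
tcp_pos: [0.6452, -0.1187, 0.024]
orientation: [0.001, 0.611, 0.792, -0.0]
contact_force: [1.9, -6.2, 1.4]
opening: -0.0004
gripper_force: 3.3
```

Call:
servo_tool:
  moves: "1 0.5 0 0 0"

```text
clock: 10.4
tcp_pos: [0.6453, -0.1185, 0.024]
orientation: [0.001, 0.611, 0.792, -0.0]
contact_force: [2.2, -6.7, 1.5]
opening: -0.0001
gripper_force: 3.6
```

Call:
servo_tool:
  moves: "1 0.5 0 0 0"

```text
clock: 10.5
tcp_pos: [0.6455, -0.1183, 0.024]
orientation: [0.002, 0.611, 0.792, -0.0]
contact_force: [3.2, -6.9, 0.1]
opening: 0.0
gripper_force: 4.0
```

Run:
```python
from h import *
s=robot.sense();print(s['contact_force'],s['moment'])
a=cam('top');b=cam('wrist');g=cv2.cvtColor(a['frame'],cv2.COLOR_RGB2GRAY)
b2=cv2.resize(a['frame'][160:235,235:345,::-1],None,fx=4,fy=4,interpolation=2)
b3=cv2.resize(cam('scene')['frame'][220:330,300:480,::-1],None,fx=3,fy=3,interpolation=2)
b4=b['frame'][::2,::2,::-1]
im=np.zeros((600,800,3),np.uint8);im[:300,:440]=b2;im[300:540,:320]=b4;im[:330,440:800]=b3[:,:360];cv2.imwrite('pics/mix.png',im)
```

```text
[ 3.20502488 -6.88460571  0.05191837] [-1.22425208 -0.46978861  0.0210093 ]
```

View pics/mix.png

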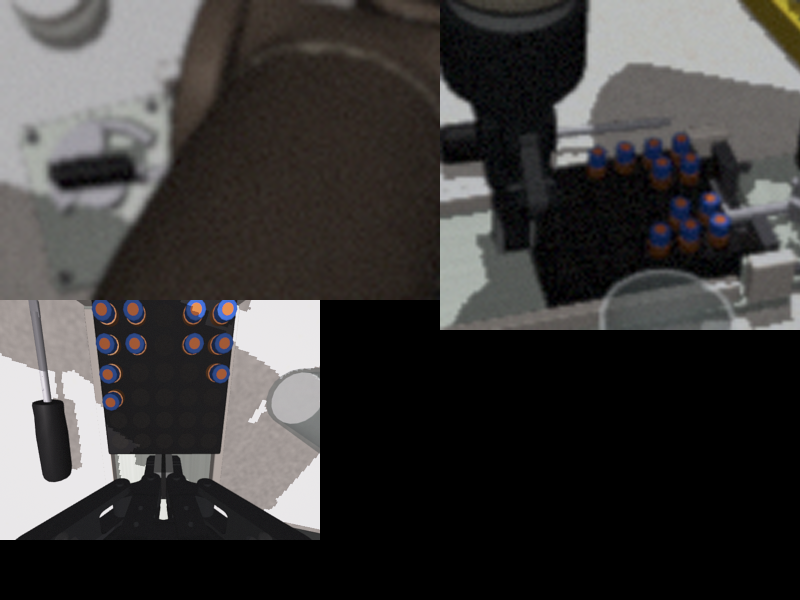

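The scene panel shows the tray's front against the buffers. The force has risen to 7.6 N and motion has stalled, so it is seated. Next: retreat, rise and measure the thumb bar from the wrist camera.

Call:
servo_tool:
  moves: "1 -5 0 0 0;1 -15 0 0 0;1 -20 0 -30 0;1 -20 0 -80 0;1 0 0 -130 0;0 50 0 -160 0;0 90 0 -160 0;0 110 0 -160 0;0 110 0 -160 0;0 110 0 -160 0;0 110 0 -160 0"

```text
clock: 11.75
tcp_pos: [0.6165, -0.0114, 0.1832]
orientation: [-0.001, 0.611, 0.791, -0.0]
contact_force: [0.0, -0.0, 0.5]
opening: 0.0846
gripper_force: 0.0
```

Run:
```python
from h import *
s=robot.sense();c=cam('wrist','w5.png');f=c['frame']
print(s['q'],s['tcp_pos'],s['contact_force'],s['moment'],s['opening'])
print('pred bar',proj(c,[.596,.067,.079]),proj(c,[.596,.067,.045]))
m=(f.max(2)<50).astype(np.uint8)*255;m[330:]=0
m=cv2.morphologyEx(m,cv2.MORPH_OPEN,np.ones((3,3)))
for k in cv2.findContours(m,0,2)[0]:
    if cv2.contourArea(k)>250:
        r=cv2.minAreaRect(k);B=cv2.boxPoints(r);print(cv2.contourArea(k),r)
        print([ray(c,*q,.079).round(4).tolist() for q in B])
```

```text
[-8.90699677e-02  3.40328185e-01  1.69347520e+00 -9.84082421e-05
  1.10931927e+00 -3.44222266e-01] [ 0.61648559 -0.01141099  0.18316404] [ 0.01551724 -0.03418095  0.50808213] [-0.01983794 -0.03100144 -0.04114888] 0.08458800166369645
pred bar (np.float64(327.26918112862865), np.float64(122.5424410412204)) (np.float64(327.1861077060667), np.float64(122.2400251108776))
1197.0 ((220.0, 304.0), (50.0, 32.0), 90.0)
[[0.5357, -0.0621], [0.5586, -0.0561], [0.566, -0.0979], [0.542, -0.1041]]
11508.0 ((327.5, 255.5), (147.0, 109.0), 90.0)
[[0.5702, 0.0208], [0.6414, 0.0394], [0.6755, -0.0692], [0.5938, -0.0906]]
1026.0 ((324.9845886230469, 120.62307739257812), (17.488901138305664, 72.68436431884766), 7.125016689300537)
[[0.5914, 0.0444], [0.5863, 0.0883], [0.597, 0.0898], [0.6028, 0.0459]]
8252.5 ((603.0345458984375, 200.98583984375), (44.385345458984375, 248.95065307617188), 26.08892059326172)
[[0.7756, -0.0199], [0.7757, 0.14], [0.8058, 0.1362], [0.8123, -0.0276]]
```

View pics/w5.png

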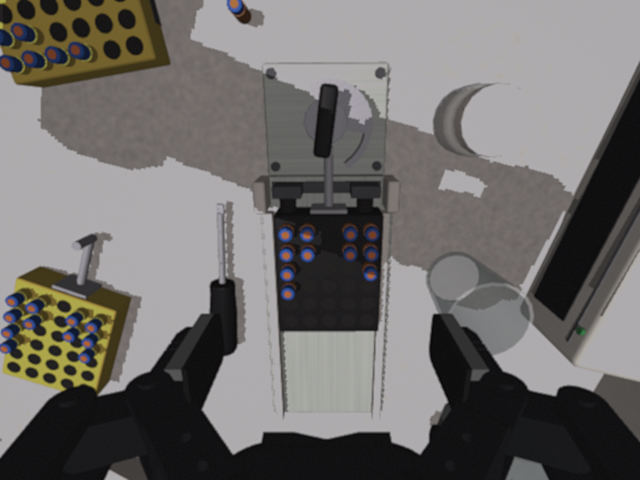

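The tray is seated against the buffers and the pin's rod runs under the bar. The bar is at px (325,121), tilted 7° clockwise (cam about 0.13), at world (0.594, 0.067). Moving over it and down, with the gripper open.

Call:
servo_tool:
  moves: "0 40 -1 0 0.06;0 81.5 -1.6 0 0.12;0 81.5 -1.6 40 0.12;0 81.5 -1.6 80 0.12;0 81.5 -1.6 90 0.12;0 81.5 -1.6 90 0.12;0 81.5 -1.6 90 0.12"

```text
clock: 12.5
tcp_pos: [0.5959, 0.0671, 0.095]
orientation: [0.001, 0.658, 0.753, 0.001]
contact_force: [0.4, 0.0, 0.9]
opening: 0.0851
gripper_force: 0.0
```

Run:
```python
from h import *
s=robot.sense();t,R=tool(s,[.5944,.0671,.054]);print(s['q'],s['tcp_pos'],t,np.arctan2(R[1,0],R[0,0]),s['contact_force'],s['moment'])
```

```text
[ 3.95115825e-02  4.18290624e-01  1.78836940e+00  2.86835096e-05
  9.33196601e-01 -9.52746359e-02] [0.59593726 0.06709999 0.09504111] [ 0.21239483 -1.59432958 41.03838087] 1.7055653678322371 [0.35622306 0.03297948 0.87755434] [-0.03573688 -0.03698194  0.0143892 ]
```

Call:
servo_tool:
  moves: "0 0 -1.5 25 0;0 0 -1.5 38 0;0 0 -1.5 41 0;0.4 0 -1.5 41 0;0.6 0 -1.5 41 0;0.75 0 -1.5 41 0;0.8 0 -1.5 41 0;0.85 0 -1.5 41 0;0.9 0 -1.5 41 0"

```text
clock: 13.4
tcp_pos: [0.595, 0.0679, 0.0539]
orientation: [0.001, 0.658, 0.753, 0.002]
contact_force: [4.4, 1.0, -0.2]
opening: 0.0109
gripper_force: 59.5
```

Run:
```python
from h import *
s=robot.sense();print(s['q'],s['tcp_pos'],s['opening'],s['gripper_force'],s['contact_force'],s['moment'])
```

```text
[ 4.07190563e-02  4.76027385e-01  1.80557317e+00  4.13639744e-04
  8.55718818e-01 -9.52422817e-02] [0.594995   0.0678764  0.05388921] 0.010856724206224019 59.537551403045654 [ 4.38698004  1.03370049 -0.1752409 ] [ 0.08917245 -0.32287097  0.0173113 ]
```

Gripped at 11 mm. Turning clockwise to about 1.4 rad, below the earliest possible contact.

Call:
servo_tool:
  moves: "0.9 0 0.7 0 0.1;0.9 0 0.7 0 0.2;0.9 0 0.7 0 0.3;0.9 0 0.7 0 0.4;0.9 0 0.7 0 0.5;0.9 0 0.7 0 0.6;0.9 0 0.7 0 0.7;0.9 0 0.7 0 0.8;0.9 0 0.7 0 0.9;0.9 0 0.7 0 1.0;0.9 0 0.7 0 1.1;0.9 0 0.7 0 1.2;0.9 0 0.7 0 1.25;0.9 0 0.7 0 1.3"

```text
clock: 14.8
tcp_pos: [0.596, 0.0674, 0.0539]
orientation: [0.001, 0.98, 0.201, 0.002]
contact_force: [3.5, -1.0, -0.2]
opening: 0.0109
gripper_force: 59.5
```

```bash
cat > r.py <<'E'
from h import *
s=robot.sense();_,R=tool(s,[0,0,0]);y=np.arctan2(R[1,0],R[0,0]);print('q6',s['q'][5],'cam~',(1.825-y)%(2*np.pi),'F',s['contact_force'],'M',s['moment'],'tq6',s['joint_torque'][5],s['opening'],s['tcp_pos'])
E
python3 r.py
```

```text
q6 1.206440396502491 cam~ 1.419577963149398 F [ 3.53022796 -0.95040845 -0.15913002] M [-0.04893219 -0.41301503  0.10100523] tq6 -0.23101234808564186 0.010937302086708817 [0.59596598 0.06739444 0.05391942]
```

Call:
servo_tool:
  moves: "0.9 0 0 0 0.07;0.9 0 0 0 0.14;0.9 0 0 0 0.2;0.9 0 0 0 0.25;0.9 0 0 0 0.3"

```text
clock: 15.3
tcp_pos: [0.596, 0.0672, 0.0539]
orientation: [0.001, 0.999, 0.053, 0.002]
contact_force: [3.8, -1.2, -0.2]
opening: 0.0109
gripper_force: 59.5
```

```bash
python3 r.py
```

```text
q6 1.506435122840026 cam~ 1.7194633917922881 F [ 3.76916235 -1.2332472  -0.18301518] M [-0.1479474  -0.40742017  0.09727149] tq6 -0.23616576567292213 0.01089908003162549 [0.59601902 0.06717804 0.05389354]
```

Call:
servo_tool:
  moves: "0.9 0 0 0 0.05;0.9 0 0 0 0.1;0.9 0 0 0 0.15"

```text
clock: 15.6
tcp_pos: [0.596, 0.067, 0.0539]
orientation: [0.0, 1.0, -0.022, 0.002]
contact_force: [4.1, -2.0, -0.1]
opening: 0.0112
gripper_force: 59.5
```

```bash
python3 r.py
```

```text
q6 1.6564132930533149 cam~ 1.86940505673977 F [ 4.10975596 -2.03648675 -0.06166432] M [-0.25535661 -0.42355784  0.12318463] tq6 -0.23763220757246017 0.011226375448915747 [0.59602291 0.06704854 0.05388798]
```

Call:
servo_tool:
  moves: "0.9 0 0 0 0.05;0.9 0 0 0 0.1"

```text
clock: 15.8
tcp_pos: [0.596, 0.067, 0.0539]
orientation: [0.0, 0.997, -0.072, 0.002]
contact_force: [4.3, -2.0, -0.6]
opening: 0.0107
gripper_force: 59.5
```

```bash
python3 r.py
```

```text
q6 1.756418745152716 cam~ 1.9693676387122117 F [ 4.26069042 -1.98587736 -0.55725555] M [-0.28263229 -0.43786497  0.11133702] tq6 -0.23781375959515572 0.01068113784647468 [0.59601888 0.0669512  0.05389508]
```

Call:
servo_tool:
  moves: "0.9 0 0 0 0.05;0.9 0 0 0 0.1"

```text
clock: 16.0
tcp_pos: [0.596, 0.0669, 0.0539]
orientation: [0.0, 0.993, -0.122, 0.002]
contact_force: [4.2, -2.4, 0.1]
opening: 0.011
gripper_force: 59.5
```

```bash
python3 r.py
```

```text
q6 1.8564306913613726 cam~ 2.0693534166718215 F [ 4.22998108 -2.35107697  0.08449967] M [-0.28735929 -0.39890388  0.13283344] tq6 -0.23796399123966694 0.010951649488819715 [0.59602739 0.06685846 0.05389733]
```

Call:
servo_tool:
  moves: "0.9 0 0 0 0.05;0.9 0 0 0 0.1"

```text
clock: 16.2
tcp_pos: [0.596, 0.0668, 0.0539]
orientation: [0.0, 0.985, -0.171, 0.002]
contact_force: [3.8, -3.1, 0.0]
opening: 0.0108
gripper_force: 59.5
```

```bash
python3 r.py
```

```text
q6 1.9564168822319725 cam~ 2.1693263914782235 F [ 3.81010482 -3.11769348  0.03472412] M [-0.37057277 -0.38986937  0.0707799 ] tq6 -0.238177590072155 0.010757917835927904 [0.59597482 0.06676321 0.05388586]
```

Call:
servo_tool:
  moves: "0.9 0 0 0 0.05;0.9 0 0 0 0.1"

```text
clock: 16.4
tcp_pos: [0.5959, 0.0667, 0.0539]
orientation: [0.0, 0.975, -0.22, 0.002]
contact_force: [4.6, -3.4, 0.1]
opening: 0.0108
gripper_force: 59.5
```

```bash
python3 r.py
```

```text
q6 2.0564088400596408 cam~ 2.269284114255155 F [ 4.6199466  -3.35027661  0.06387624] M [-0.41100362 -0.37609804  0.08636996] tq6 -0.23840725421905518 0.010813291292456518 [0.59593956 0.06668582 0.05387845]
```

Joint 6 torque is the clean signal (baseline 0.238); firm would be roughly 0.35–0.38.

Call:
servo_tool:
  moves: "0.9 0 0 0 0.05;0.9 0 0 0 0.1;0.9 0 0 0 0.15"

```text
clock: 16.7
tcp_pos: [0.5959, 0.0666, 0.0539]
orientation: [0.0, 0.956, -0.293, 0.002]
contact_force: [3.5, -3.1, 0.1]
opening: 0.0108
gripper_force: 59.5
```

```bash
python3 r.py
```

```text
q6 2.2063987616903007 cam~ 2.4192259831029137 F [ 3.53169624 -3.13490887  0.11934021] M [-0.43082816 -0.43582679  0.10004115] tq6 -0.23870151489973068 0.010786796919309253 [0.59590236 0.06659914 0.05390369]
```

Call:
servo_tool:
  moves: "0.9 0 0 0 0.05;0.9 0 0 0 0.1"

```text
clock: 16.9
tcp_pos: [0.5958, 0.0665, 0.0539]
orientation: [0.0, 0.94, -0.34, 0.002]
contact_force: [2.8, -2.8, 0.0]
opening: 0.0105
gripper_force: 59.5
```

```bash
python3 r.py
```

```text
q6 2.3064159291214787 cam~ 2.5192072809402397 F [ 2.77317727 -2.77679316  0.03091615] M [-0.43864426 -0.3847495   0.10509764] tq6 -0.2397729456424713 0.01052280366489566 [0.59581944 0.06651999 0.05385612]
```

Call:
servo_tool:
  moves: "0.9 0 0 0 0.05;0.9 0 0 0 0.1"

```text
clock: 17.1
tcp_pos: [0.5958, 0.0664, 0.0539]
orientation: [0.0, 0.922, -0.387, 0.002]
contact_force: [3.1, -3.6, 1.1]
opening: 0.011
gripper_force: 59.6
```

```bash
python3 r.py
```

```text
q6 2.406356453837335 cam~ 2.6191159009732026 F [ 3.08606271 -3.58986493  1.0694288 ] M [-0.46262477 -0.36609553  0.12081049] tq6 -0.21577251143753529 0.011010135663107837 [0.59581727 0.06641328 0.0539058 ]
```

Call:
servo_tool:
  moves: "0.9 0 0 0 0.03;0.9 0 0 0 0.06"

```text
clock: 17.3
tcp_pos: [0.5957, 0.0664, 0.0539]
orientation: [0.0, 0.91, -0.414, 0.002]
contact_force: [3.4, -3.2, 1.1]
opening: 0.0107
gripper_force: 59.6
```

```bash
python3 r.py
```

```text
q6 2.4654610202297396 cam~ 2.6781866898617546 F [ 3.41222684 -3.19970986  1.13794316] M [-0.49417372 -0.38405476  0.12915805] tq6 -0.062478671316057444 0.010722780993031008 [0.59574427 0.06639031 0.05387738]
```

Call:
servo_tool:
  moves: "0.9 0 0 0 0.03;0.9 0 0 0 0.06"

```text
clock: 17.5
tcp_pos: [0.5957, 0.0664, 0.0539]
orientation: [0.0, 0.898, -0.441, 0.002]
contact_force: [3.8, -4.2, -0.2]
opening: 0.0106
gripper_force: 59.6
```

```bash
python3 r.py
```

```text
q6 2.5253469759136786 cam~ 2.7379866118882514 F [ 3.84635661 -4.22460574 -0.17934577] M [-0.42399816 -0.34673393  0.17341569] tq6 -0.03069761674851179 0.010564017367225969 [0.59572746 0.06636174 0.05388561]
```

```bash
cat > r2.py <<'E'
from h import *
m=[];f=[]
for i in range(8):
    robot.read_camera('wrist'); s=robot.sense(); m.append(s['moment'][2]);f.append(s['contact_force'])
print(s['clock'],'q6',s['q'][5],'Mz',np.mean(m),np.std(m),'F',np.mean(f,0),'tq6',s['joint_torque'][5])
E
python3 r2.py
```

```text
17.9 q6 2.52470942347623 Mz 0.004660362366000282 0.03770007065167432 F [ 3.64838592 -4.05151719  0.25719262] tq6 -0.005350199353415519
```

Call:
servo_tool:
  moves: "0.9 0 0 0 0.03;0.9 0 0 0 0.06"

```text
clock: 18.1
tcp_pos: [0.5957, 0.0663, 0.0539]
orientation: [0.0, 0.884, -0.467, 0.002]
contact_force: [2.8, -3.5, 0.3]
opening: 0.0108
gripper_force: 59.6
```

```bash
python3 r2.py
```

```text
18.5 q6 2.584623859515462 Mz 0.041658180357421006 0.039659333562355334 F [ 3.23474906 -4.001033    0.583402  ] tq6 0.02042905194684863
```

Call:
servo_tool:
  moves: "0.9 0 0 0 0.015"

```text
clock: 18.6
tcp_pos: [0.5957, 0.0663, 0.0539]
orientation: [0.0, 0.881, -0.474, 0.002]
contact_force: [3.4, -3.2, -0.5]
opening: 0.0109
gripper_force: 59.6
```

```bash
python3 r.py
```

```text
q6 2.599397075533215 cam~ 2.8120356178930797 F [ 3.42164215 -3.23765152 -0.51233414] M [-0.47987801 -0.36348824  0.15568673] tq6 0.07257153047248721 0.01087696666924415 [0.5957094  0.0663172  0.05389212]
```

Call:
servo_tool:
  moves: "0.9 0 0 0 0.015"

```text
clock: 18.7
tcp_pos: [0.5957, 0.0663, 0.0539]
orientation: [0.0, 0.877, -0.48, 0.002]
contact_force: [3.4, -5.1, 0.5]
opening: 0.0112
gripper_force: 59.6
```

```bash
python3 r.py
```

```text
q6 2.6146029341325936 cam~ 2.8272080090571894 F [ 3.35074583 -5.06738203  0.46463312] M [-0.46928105 -0.38018617  0.17930625] tq6 0.10890754172578454 0.011171825049475803 [0.5956867  0.06626932 0.05387794]
```

Call:
servo_tool:
  moves: "0.9 0 0 0 0.015"

```text
clock: 18.8
tcp_pos: [0.5957, 0.0663, 0.0539]
orientation: [0.0, 0.873, -0.487, 0.002]
contact_force: [4.0, -4.7, -0.3]
opening: 0.0111
gripper_force: 59.6
```

```bash
python3 r.py
```

```text
q6 2.6295610723128 cam~ 2.842067916023827 F [ 4.02449355 -4.66293167 -0.34055998] M [-0.50327585 -0.30951019  0.16951787] tq6 0.11868763715028763 0.011074486445194178 [0.59567311 0.06628295 0.0539001 ]
```

Call:
servo_tool:
  moves: "0.9 0 0 0 0.015"

```text
clock: 18.9
tcp_pos: [0.5957, 0.0663, 0.0539]
orientation: [0.0, 0.87, -0.493, 0.002]
contact_force: [4.3, -3.8, 1.1]
opening: 0.0109
gripper_force: 59.6
```

```bash
python3 r.py
```

```text
q6 2.644547724108722 cam~ 2.857063435841889 F [ 4.33842674 -3.80837053  1.08929835] M [-0.4754869  -0.34100524  0.21089784] tq6 0.12608414981514215 0.010851529238837775 [0.59568352 0.06625903 0.05388711]
```

Call:
servo_tool:
  moves: "0.9 0 0 0 0.015;0.9 0 0 0 0.03;0.9 0 0 0 0.045"

```text
clock: 19.2
tcp_pos: [0.5957, 0.0662, 0.0539]
orientation: [0.0, 0.859, -0.513, 0.002]
contact_force: [3.0, -4.0, 0.3]
opening: 0.0108
gripper_force: 59.6
```

```bash
python3 r.py
```

```text
q6 2.6894685580344277 cam~ 2.901902250053851 F [ 2.96341467 -4.04836466  0.328696  ] M [-0.49759651 -0.32359543  0.19515849] tq6 0.1517633395269513 0.010795948340523751 [0.59565974 0.06623512 0.05392507]
```

Call:
servo_tool:
  moves: "0.9 0 0 0 0.015"

```text
clock: 19.3
tcp_pos: [0.5956, 0.0662, 0.0539]
orientation: [0.0, 0.855, -0.519, 0.002]
contact_force: [3.5, -4.8, 0.0]
opening: 0.0107
gripper_force: 59.7
```

```bash
python3 r.py
```

```text
q6 2.704429399071871 cam~ 2.916839923771202 F [ 3.52967259 -4.81660192  0.01057192] M [-0.49094662 -0.388881    0.22870188] tq6 0.16018632799386978 0.01070382454027131 [0.59564223 0.0662407  0.05387045]
```

Call:
servo_tool:
  moves: "0.9 0 0 0 0.015"

```text
clock: 19.4
tcp_pos: [0.5956, 0.0662, 0.0539]
orientation: [0.0, 0.851, -0.526, 0.002]
contact_force: [2.9, -4.2, 1.3]
opening: 0.0106
gripper_force: 59.7
```

```bash
python3 r.py
```

```text
q6 2.7194520935694664 cam~ 2.9318558057375554 F [ 2.89101984 -4.16834958  1.27076733] M [-0.50232351 -0.27730076  0.20877535] tq6 0.15811983961611986 0.010645396595809067 [0.59561698 0.06622237 0.05386591]
```

Call:
servo_tool:
  moves: "0.9 0 0 0 0.015"

```text
clock: 19.5
tcp_pos: [0.5956, 0.0662, 0.0539]
orientation: [0.0, 0.847, -0.532, 0.002]
contact_force: [1.8, -5.0, 0.4]
opening: 0.011
gripper_force: 59.7
```

```bash
python3 r.py
```

```text
q6 2.7344307206596565 cam~ 2.9468040105823032 F [ 1.83945168 -5.03965659  0.38741733] M [-0.53405043 -0.27253001  0.26465039] tq6 0.16836643684655428 0.010964951444975899 [0.59564254 0.06620012 0.05390641]
```

Moving moment about 0.22–0.23 N·m, i.e. a pull of about 14–15 N: firm. Releasing and rising.

Call:
servo_tool:
  moves: "0.9 0 0 0 0;0.8 0 0 0 0;0.6 0 0 0 0;0.4 0 0 0 0;0.4 0 0 0 0;0.4 0 0 -20 0;0.4 0 0 -60 0;0.4 0 0 -100 0;0.4 0 0 -130 0;0.4 0 0 -130 0;0.4 0 0 -130 0"

```text
clock: 20.6
tcp_pos: [0.5941, 0.0679, 0.1839]
orientation: [-0.001, 0.846, -0.532, 0.001]
contact_force: [-0.4, 0.1, -0.2]
opening: 0.0511
gripper_force: 0.0
```

Run:
```python
from h import *
s=robot.sense();c=cam('scene');print(s['clock'],s['tcp_pos'],s['contact_force'],s['opening'])
# bar orientation check from top if visible; jar/beaker unchanged in scene vs first image
o=cv2.imread('pics/scene1.png')[:,:,::-1]
for n,(x0,y0,x1,y1) in dict(jar=(440,300,482,356),beaker=(352,335,398,378)).items():
    print(n,np.abs(c['frame'][y0:y1,x0:x1].astype(int)-o[y0:y1,x0:x1]).mean())
a=cam('top');f=a['frame'];m=(f.max(2)<60).astype(np.uint8)*255;m[:185]=0;m[220:]=0;m[:,:235]=0;m[:,276:]=0
for k in cv2.findContours(m,0,2)[0]:
    if cv2.contourArea(k)>40: print(cv2.contourArea(k),cv2.minAreaRect(k))
```

```text
20.6 [0.59411669 0.06792599 0.18387796] [-0.44474214  0.0590684  -0.24184098] 0.05106022231558573
jar 31.988378684807255
beaker 9.111054937647456
504.5 ((250.4543914794922, 195.18797302246094), (31.535171508789062, 27.729204177856445), 64.98310852050781)
```

Call:
servo_tool:
  moves: "0.4 -40 0 0 0;0.4 -80 0 0 0;0.4 -80 0 0 0;0.4 -80 0 0 0"

```text
clock: 21.1
tcp_pos: [0.5577, 0.1402, 0.1811]
orientation: [0.001, 0.847, -0.532, -0.001]
contact_force: [0.6, -0.8, 0.8]
opening: 0.0514
gripper_force: 0.0
```

Run:
```python
from h import *
c=cam('wrist');f=c['frame'];u,v=proj(c,[.5944,.0671,.079])
m=(f.max(2)<50).astype(np.uint8)*255
for k in cv2.findContours(m,0,2)[0]:
    if cv2.contourArea(k)>250:
        r=cv2.minAreaRect(k)
        if np.hypot(r[0][0]-u,r[0][1]-v)<60:
            B=[ray(c,*q,.079) for q in cv2.boxPoints(r)]; e=max(B[1]-B[0],B[2]-B[1],key=np.linalg.norm)
            print(r,'cam',(1.825-np.arctan2(e[1],e[0]))%np.pi)
s=cam('scene');o=cv2.imread('pics/scene1.png')[:,:,::-1]
g=lambda im:cv2.Canny(cv2.cvtColor(np.ascontiguousarray(im),cv2.COLOR_RGB2GRAY)[295:360,435:490],60,120)
A=cv2.dilate(g(o),np.ones((3,3)));print('jar edges kept',(A[g(s['frame'])>0]>0).mean(), np.abs(s['frame'][295:360,435:490].astype(int)-o[295:360,435:490]).mean())
```

```text
((322.5, 119.0), (74.0, 17.0), 90.0) cam 2.9420444608452367
jar edges kept 0.712280701754386 34.73874125874126
```

```bash
python3 -c "
from workcell import robot
print(robot.hand_in())"
```

```text
the job is handed in; nothing more can be done
None
```

The tray is seated against its buffers and the cam lock is turned to about 2.94 rad, pulling an estimated 15 N. I let go of the bar and handed the job in at about 21 s; the hand-in gave no verdict. I didn't knowingly touch the jar or beaker, but my final image check on the jar was inconclusive.

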